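# Set and lock the length stop

### The job

Two length-stop rails lie on the bench, and one of them has a small steel plate lying against its end block. On that rail, slide the stop up against the free end of the plate, then flip its upright cam lever all the way down toward the robot to lock it there. Leave the plate lying where it is and do not disturb the stop on the empty rail.

Things in the scene. Friction and masses are not known exactly. Their poses are not given: they have to be found in the camera images.
- stop_face (a point): Sliding stop on the plate's rail: dark steel carriage on a 24 mm bar, with an upright plate (x -42 to 62, 8 thick in y, 8 to 44 mm over the bench) across the bed. Point: on that plate's face toward the loose plate, 26 mm over the bench. Axes: x across the rail, away from robot; y along it, away from the loose plate; z up. Carriage: x 17 to 63, y 0 to 62, top 31 mm over bench. Slides at about 2 N
- lever (a joint): Steel cam lever on that stop, rad: 0 upright, 1.48 flat down toward -x of stop_face (toward the robot), locked. Stays where left; turns with under 6 N near its tip. Pivot axis along y of stop_face, at x +40, y +40, z +11 mm from it (37 mm above the bench), between ears 46 mm high. Handle 58 mm from pivot to tip, 12 thick (10 near the pivot), 22 wide along y. Starts at 0 to 0.3
- plate_end (a point): Free end of the loose sawn steel plate (110 x 70 x 8 mm) lying flat on the bed of one rail, its other end within 5 mm of the fixed end block. Point: middle of the end edge, 10 mm above the bench. x points along the rail, out of the plate toward the stop (its face stands 35 to 85 mm off at the start); y across the rail toward the robot, z up. They touch when stop_face is at x = 0 here
- spare_lever_tip (a point): Tip of the upright lever (58 mm) of the same sort of stop on the other, empty rail, about 170 mm in front of or behind the plate's rail; the rails are alike (120 x 290 mm, along y of the bench within 0.3 rad) and either may be nearer. Must not be moved by more than 15 mm. The tip stands 95 mm above the bench

How it is judged:
On the way:
1. the stop stands against the free end of the plate while its lever is still open (x of stop_face in the frame of plate_end below 0.01 m and value of joint lever below 0.8 rad), for 0.2 s.
At the end, for the whole second after the job is handed in: The stop's face is within 10 mm of the plate's free end and its lever is down, turned more than 1.25 of its 1.48 rad (x of stop_face in the frame of plate_end between -0.005 and 0.01 m and value of joint lever above 1.25 rad); the robot touches nothing.
It fails at once if the plate is moved more than 20 mm or lifted out (distance of plate_end from where it was at the start of the episode above 0.02 m).
It fails at once if the stop or lever of the empty rail is moved more than 15 mm (distance of spare_lever_tip from where it was at the start of the episode above 0.015 m).
It also fails if it takes over 42 s, if anything falls off the work surface, if the arm or the gripper's body presses on something with over 40 N, if the wrist force passes 120 N, or if a joint passes its speed limit or range.

### The arm

A 6-joint arm with a two-finger parallel gripper is mounted at the origin on the work surface; the furniture and walls round the work are solid. World frame = base frame: x ahead of the robot, y to its left, z up, the work surface at z = 0. Lengths are in m, angles in rad, forces in N, time in s.
With the tool pointing down it reaches from about 0.3 to 0.775 m from the base axis. Payload 14.6 kg.
Tool frame: the origin (TCP) lies midway between the tips of the shut fingers; the grasp point (between the pads) lies 19 mm behind it (grasp_offset is the distance from the TCP to the grasp point, in m); z points along the fingers, y is the line along which they close (so a half turn about z gives the same grasp; the last joint's range is limited). The gripper opens to 94 mm and grips with 3 to 60 N. Pads are 16 mm wide; open, the fingers measure 119 mm over their backs; the gripper's body (75 mm by 177 mm) begins 78 mm behind the grasp point.
Start: joints at [-1.199, 0.3, 1.521, -0, 1.321, -0.067], TCP at [0.234, -0.498, 0.205] pointing down, gripper open.
Joint ranges: [-3.03, 3.03], [-0.79, 2.21], [0.23, 2.52], [-1.04, 4.18], [0, 3.07], [-2.55, 2.55]. Speed limits (rad/s): [2.22, 2.22, 2.57, 3.14, 3.14, 3.14].

### API

Orientations are given as [roll, pitch, yaw] about the fixed x, y, z axes, in that order (R = Rz(yaw) Ry(pitch) Rx(roll)).
In Python, from station import * gives the robot as it stands. The module is installed in compiled form; this text tells all that it offers.
- The arm moves only by the tool send_rows, never from a script. Its argument "rows" is a list of rows, each an object of numbers: "dx", "dy", "dz": the shift along the tool's x, y, z in mm; "roll": the turn about the tool's z in degrees; "jaw": the closure, from -1 (fully open) to 1 (shut). In form: [{"dx": .., "dy": .., "dz": .., "roll": .., "jaw": ..}, ...]. A call has 1 to 12 rows; each row shifts and turns the commanded pose from where the row before left it, along the tool's axes as they then stand; what a row does not reach is not made up. A row lasts 1/12 s, in which the tool goes at most 41.7 mm and 7.16 degrees, less where a joint would pass 70% of its speed; a pose out of reach is approached as far as the arm can. A call is refused whole if a number of a shift passes 41.7 or a number of a turn 7.16, either way. A call with a gripper value outside its range is refused whole. The fingers move at their own pace and stop on an object; "force" is the grip in N (left out, the last holds). Time passes only in rows, so rows that do not move let the fingers close. It gives the time, the measured TCP pose, the force, the opening and the grip force at its end, in the units of the state.
- get_obs(): the state, without advancing time (a new reading comes with each control period).
- camera(name): name is "scene" or "side" or "wrist"; returns a dict with "frame" (480x640x3 uint8, red, green, blue), "z_map" (480x640 float32, m along the optical axis (not along the pixel's ray), 0 where there is no reading), "camera_matrix" (3x3 intrinsics, pixels), "rvec" (rotation vector, rad) and "tvec" (3), from world to camera coordinates, as OpenCV has them. Camera axes: x right, y down, z forward; pixel columns grow to the right and rows downward; lengths in m; the calibration is good to about 2 mm. A picture is of the moment at which its call begins.
- hand_in(): hands the job in; it is judged then, once.
The state is a dict: "time_s": time; "qpos": joint angles; "joint_vel": joint speeds; "tau": joint torques, N m; "ee_pos": TCP position; "eef_rot": TCP orientation; "force": force on the tool from outside, world axes, zero at the start; "moment": the same for the moment, N m; "grip_width": finger opening in m; "grip_force": force on a finger pad.
Only numpy, scipy, OpenCV 4.12 (cv2) and the standard library are available. Lean on these libraries where they do the work, as an engineer would, in place of code of your own. Each camera call takes 0.05 s, during which the arm holds its last target. There are 200 camera calls.

## Working session

There is one attempt and no reset: what is moved stays moved. The work goes in short steps, Python scripts to look and compute and a tool call to move; the robot and the scene stay as the last step left them, time stands still between calls to the robot, and variables do not carry over. Pictures are saved under pics/ and viewed, at most 10 in all, crops included, and the job is handed in when it is done.

Besides the shell and the picture viewer there is one more tool, called in YAML: its name, and indented under it one key for each argument. send_rows: Moves the arm, as the interface text tells. Its arguments: {"type":"object","properties":{"rows":{"type":"array"},"force":{"type":"number"}},"required":["rows"]}

```bash
mkdir -p pics
cat > h.py <<'E'
from station import *
import numpy as np, cv2
def world(c):
    K=np.array(c["camera_matrix"]);R=cv2.Rodrigues(np.array(c["rvec"],float))[0];t=np.array(c["tvec"],float).ravel()
    z=c["z_map"];v,u=np.mgrid[:480,:640]
    p=np.stack([(u-K[0,2])/K[0,0]*z,(v-K[1,2])/K[1,1]*z,z],-1)
    w=(p-t)@R; w[z==0]=np.nan
    return w
def save(n,im): cv2.imwrite("pics/"+n,cv2.cvtColor(np.ascontiguousarray(im),cv2.COLOR_RGB2BGR))
E
python3 - <<'E'
from h import *
for n in ["scene","side"]:
    c=camera(n); save(n+".png",c["frame"]); np.savez(n+".npz",w=world(c),f=c["frame"])
    R=cv2.Rodrigues(np.array(c["rvec"],float))[0]; print(n,-R.T@np.array(c["tvec"]).ravel(), np.isfinite(world(c)[...,0]).mean())
o=get_obs();print({k:np.round(v,3) for k,v in o.items()})
E
```

```text
scene [ 0.17647628 -0.37445181  0.64446645] 0.9959830729166667
side [ 0.40376197 -0.58832111  0.39735901] 0.9960123697916666
{'time_s': np.float64(0.1), 'qpos': array([-1.199,  0.3  ,  1.521,  0.   ,  1.321, -0.067]), 'joint_vel': array([ 0.   , -0.001, -0.001,  0.   , -0.002, -0.   ]), 'tau': array([ 3.0000e-03, -5.3264e+01, -3.5328e+01,  7.1000e-02,  2.3000e-02,
       -0.0000e+00]), 'ee_pos': array([ 0.234, -0.498,  0.205]), 'eef_rot': array([-3.141, -0.   ,  0.439]), 'force': array([-0.352, -0.623,  0.254]), 'moment': array([-0.008,  0.021,  0.006]), 'grip_force': np.float64(0.0), 'grip_width': np.float64(0.094)}
```

View pics/scene.png

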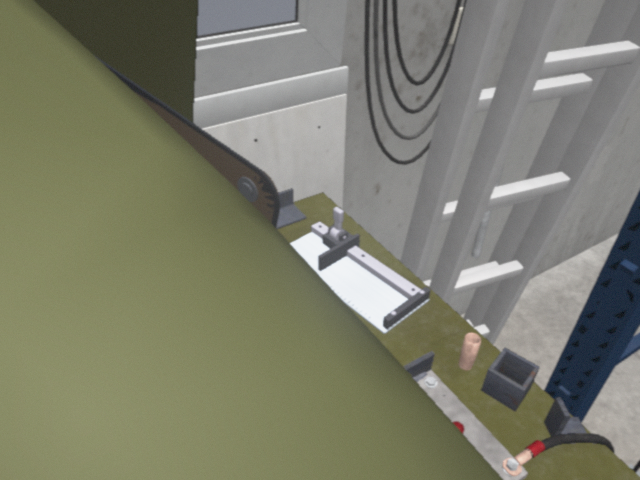

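View pics/side.png

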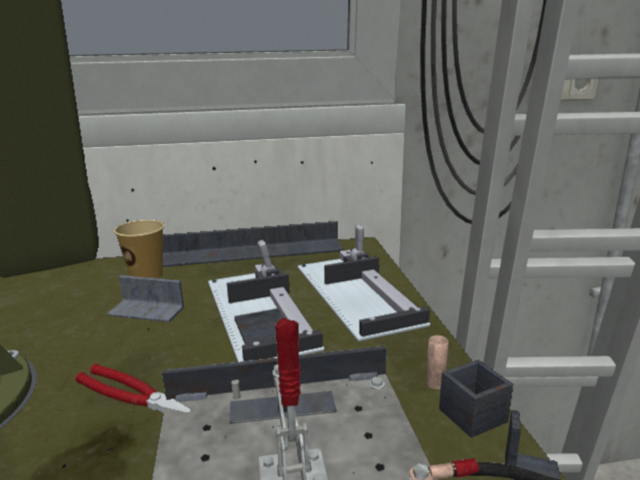

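The side view shows the plate (dark, about (262,330)) on the nearer (left) rail. Its stop face is at about (258,288) and its lever at (265,255). The empty rail's stop is at (352,270) with its lever at (360,240). The arm blocks the near rail in the scene view.

Run:
```python
from h import *
d=np.load("side.npz");w=d["w"];f=d["f"]
save("crop.png",cv2.resize(f[220:370,190:440],None,fx=3.2,fy=3.2,interpolation=cv2.INTER_CUBIC))
for h0,h1,n in [(.036,.05,"top44"),(.06,.12,"lever"),(.006,.016,"plate")]:
    m=(w[...,2]>h0)&(w[...,2]<h1)&(w[...,1]>-.12)&(w[...,0]>.25)&(w[...,0]<.85)&(w[...,1]<.4)
    m[:,:190]=0;m[:220]=0;m[370:]=0
    k,l,s,c=cv2.connectedComponentsWithStats(m.astype(np.uint8))
    for i in range(1,k):
        if s[i,4]>12:
            p=w[l==i]; print(n,s[i],np.round(p.mean(0),3),np.round(np.percentile(p,[2,98],axis=0),3).tolist(), f[l==i].mean(0).astype(int))
for u,v in [(235,345),(240,312),(278,318),(285,340),(262,330),(230,290),(287,277),(258,300),(263,242),(270,270),(250,280),(215,290)]:
    print(u,v,np.round(w[v,u],3))
```

```text
top44 [469 235  21  20 146] [0.84  0.251 0.043] [[0.834, 0.227, 0.036], [0.849, 0.301, 0.05]] [97 99 97]
top44 [324 248  55  22 445] [0.598 0.244 0.041] [[0.543, 0.223, 0.036], [0.64, 0.285, 0.048]] [70 71 74]
top44 [227 263  62  25 509] [0.431 0.204 0.041] [[0.377, 0.185, 0.036], [0.473, 0.248, 0.047]] [68 69 72]
top44 [ 299  346   88   22 1046] [ 0.515 -0.06   0.044] [[0.463, -0.062, 0.036], [0.568, -0.053, 0.05]] [48 50 53]
top44 [427 350  21  15 197] [ 0.626 -0.084  0.043] [[0.618, -0.088, 0.036], [0.639, -0.074, 0.05]] [137 114 101]
top44 [190 357  88  13 607] [ 0.393 -0.059  0.047] [[0.338, -0.062, 0.04], [0.432, -0.053, 0.05]] [55 56 59]
top44 [462 364  21   6  78] [ 0.659 -0.116  0.047] [[0.644, -0.119, 0.042], [0.667, -0.113, 0.05]] [47 51 56]
lever [471 220  25  24 440] [0.839 0.24  0.081] [[0.832, 0.22, 0.061], [0.849, 0.292, 0.105]] [ 99 101  99]
lever [355 225   9  21 162] [0.615 0.27  0.079] [[0.609, 0.263, 0.062], [0.622, 0.281, 0.094]] [107 108 112]
lever [258 240  12  22 153] [0.439 0.228 0.08 ] [[0.431, 0.223, 0.06], [0.446, 0.241, 0.093]] [110 111 116]
lever [428 3
[... 809 characters left out ...]
05, 0.007], [0.453, 0.195, 0.015]] [69 71 75]
plate [359 317  70  21 404] [0.613 0.051 0.011] [[0.563, 0.042, 0.006], [0.67, 0.062, 0.016]] [52 54 56]
plate [299 341  24  11 151] [0.486 0.023 0.012] [[0.47, 0.019, 0.006], [0.503, 0.027, 0.016]] [51 53 54]
plate [240 350  38  11 175] [0.417 0.011 0.012] [[0.392, 0.007, 0.007], [0.438, 0.016, 0.016]] [49 50 52]
235 345 [0.383 0.056 0.006]
240 312 [0.392 0.155 0.005]
278 318 [0.449 0.108 0.013]
285 340 [ 0.432 -0.222  0.174]
262 330 [0.423 0.077 0.013]
230 290 [0.379 0.184 0.031]
287 277 [0.474 0.203 0.037]
258 300 [0.423 0.19  0.006]
263 242 [0.439 0.231 0.093]
270 270 [0.447 0.219 0.046]
250 280 [0.412 0.193 0.042]
215 290 [0.351 0.245 0.005]
```

View pics/crop.png

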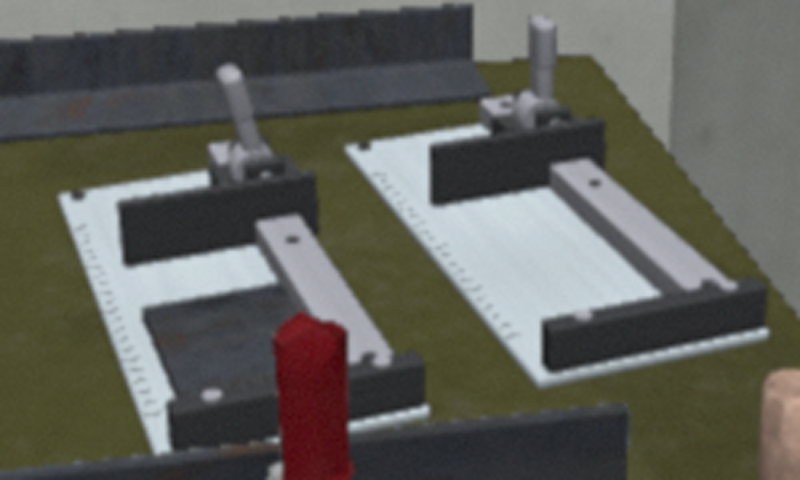

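The crop confirms it: near rail has the plate, its stop lever leaning slightly toward the robot, with the face about 40 mm from the plate. Now I'll fit the frame.

```bash
cat > fit.py <<'E'
from h import *
d=np.load("side.npz");w=d["w"]
def reg(x0,x1,y0,y1,z0,z1):
    return w[(w[...,0]>x0)&(w[...,0]<x1)&(w[...,1]>y0)&(w[...,1]<y1)&(w[...,2]>z0)&(w[...,2]<z1)]
def line(p):
    vx,vy,x,y=cv2.fitLine(p[:,:2].astype(np.float32),cv2.DIST_HUBER,0,.001,.001).ravel(); s=np.sign(vx); return np.array([vx,vy])*s,np.array([x,y])
face=reg(.37,.485,.17,.215,.018,.040)
u,c=line(face); v=np.array([-u[1],u[0]])
L=lambda p:np.c_[(p[:,:2]-c)@u,(p[:,:2]-c)@v,p[:,2]]
q=L(face);print("yaw",np.arctan2(u[1],u[0]),"face x rng",np.percentile(q[:,0],[0,1,99,100]),"resid",q[:,1].std())
x0=np.percentile(q[:,0],[.5,99.5]); sx=(x0[0]+42e-3+x0[1]-62e-3)/2
o=c+u*sx; print("stop_face",o)
G=lambda p:np.c_[(p[:,:2]-o)@u,(p[:,:2]-o)@v,p[:,2]]
lev=G(reg(.41,.46,.21,.25,.058,.11));print("lever x,y,z",lev.mean(0),np.percentile(lev,[2,98],axis=0))
b=np.polyfit(lev[:,2],lev[:,0],1);print("slope ang",-np.arctan(b[0]),"x at z37",np.polyval(b,.037))
pl=G(reg(.36,.5,.0,.22,.010,.0175));pl=pl[(pl[:,1]<-.01)&(pl[:,0]<.03)]
print("plate x",np.percentile(pl[:,0],[1,99]),"y",np.percentile(pl[:,1],[0,1,98,99,100]))
for a in np.arange(-.04,.03,.01):
    s=pl[abs(pl[:,0]-a)<.005]; 
    if len(s): print(round(a,3),s[:,1].max())
p=get_obs()["ee_pos"];print("tcp in stop",(p[:2]-o)@u,(p[:2]-o)@v)
hi=w[(w[...,1]>-.45)&(w[...,1]<.35)&(w[...,0]>.2)&(w[...,0]<.75)];print("max z",hi[:,2].max(),hi[hi[:,2].argmax()])
np.savez("stop.npz",o=o,u=u,v=v)
E
python3 fit.py
```

```text
yaw 0.17461151 face x rng [-0.05337639 -0.05279015  0.04993265  0.05227388] resid 0.005916809833867882
stop_face [0.41554829 0.19155339]
lever x,y,z [0.02944553 0.03236757 0.07865613] [[0.02243859 0.02705058 0.05889983]
 [0.03697682 0.04552731 0.09286861]]
slope ang 0.19751286575926505 x at z37 0.03778184044992816
plate x [-0.05100779  0.02862952] y [-0.18035246 -0.1794325  -0.05447742 -0.03501922 -0.01365152]
-0.04 -0.05448262033557352
-0.03 -0.05480671896690551
-0.02 -0.0542913863762772
-0.01 -0.054426836568015266
0.0 -0.05447024063505268
0.01 -0.0548312669720277
0.02 -0.05449035185529837
0.03 -0.013651518074913393
tcp in stop -0.29892948504301936 -0.6471414105107671
max z 0.4410083698807637 [ 0.2604659  -0.04743501  0.44100837]
```

send_rows:
  rows:
    - {"dz":-25,"roll":5.03,"jaw":1}
    - {"dz":-20,"roll":5.03,"jaw":1}
    - {"dz":-15,"roll":5.04,"jaw":1}
    - {"dx":12,"dy":-28.5,"jaw":1}
    - {"dx":12,"dy":-28.5,"jaw":1}
    - {"dx":12,"dy":-28.5,"jaw":1}
    - {"dx":12,"dy":-28.5,"jaw":1}
    - {"dx":12,"dy":-28.5,"jaw":1}
    - {"dx":12,"dy":-28.5,"jaw":1}
    - {"dx":12,"dy":-28.5,"jaw":1}
    - {"dx":12,"dy":-28.5,"jaw":1}
    - {"dx":12,"dy":-28.5,"jaw":1}
  force: 20

```text
invalid input at $.rows[0]: expected keys dx, dy, dz, roll, jaw
```

send_rows:
  rows:
    - {"dx":12,"dy":-28.5,"jaw":1}
    - {"dx":12,"dy":-28.5,"jaw":1}
    - {"dx":12,"dy":-28.5,"jaw":1}
    - {"dx":12,"dy":-28.5,"jaw":1}
    - {"dx":12,"dy":-28.5,"jaw":1}
    - {"dx":12,"dy":-28.5,"jaw":1}
    - {"dx":12,"dy":-28.5,"jaw":1}
    - {"dx":12,"dy":-28.5,"jaw":1}
    - {"dx":12,"dy":-28.5,"jaw":1}
    - {"dx":12,"dy":-28.5,"jaw":1}
    - {"dx":12,"dy":-28.5,"jaw":1}
    - {"dx":12,"dy":-28.5,"jaw":1}

```text
invalid input at $.rows[0]: expected keys dx, dy, dz, roll, jaw
```

send_rows:
  rows:
    - {"dx":0,"dy":0,"dz":-25,"roll":5.03,"jaw":1}
    - {"dx":0,"dy":0,"dz":-20,"roll":5.03,"jaw":1}
    - {"dx":0,"dy":0,"dz":-15,"roll":5.04,"jaw":1}
    - {"dx":12,"dy":-28.5,"dz":0,"roll":0,"jaw":1}
    - {"dx":12,"dy":-28.5,"dz":0,"roll":0,"jaw":1}
    - {"dx":12,"dy":-28.5,"dz":0,"roll":0,"jaw":1}
    - {"dx":12,"dy":-28.5,"dz":0,"roll":0,"jaw":1}
    - {"dx":12,"dy":-28.5,"dz":0,"roll":0,"jaw":1}
    - {"dx":12,"dy":-28.5,"dz":0,"roll":0,"jaw":1}
    - {"dx":12,"dy":-28.5,"dz":0,"roll":0,"jaw":1}
    - {"dx":12,"dy":-28.5,"dz":0,"roll":0,"jaw":1}
    - {"dx":12,"dy":-28.5,"dz":0,"roll":0,"jaw":1}
  force: 20

```text
time_s: 1.1
ee_pos: [0.2952, -0.225, 0.2653]
eef_rot: [-3.141, 0.0, 0.175]
force: [0.8, -0.4, -0.2]
grip_width: 0.0173
grip_force: 0.0
```

send_rows:
  rows:
    - {"dx":12,"dy":-28.5,"dz":0,"roll":0,"jaw":1}
    - {"dx":12,"dy":-28.5,"dz":0,"roll":0,"jaw":1}
    - {"dx":12,"dy":-28.5,"dz":0,"roll":0,"jaw":1}
    - {"dx":12,"dy":-28.5,"dz":0,"roll":0,"jaw":1}
    - {"dx":12,"dy":-28.5,"dz":0,"roll":0,"jaw":1}
    - {"dx":12,"dy":-28.5,"dz":0,"roll":0,"jaw":1}
    - {"dx":12,"dy":-28.5,"dz":0,"roll":0,"jaw":1}
    - {"dx":12,"dy":-28.5,"dz":0,"roll":0,"jaw":1}
    - {"dx":12,"dy":-28.5,"dz":0,"roll":0,"jaw":1}
    - {"dx":12,"dy":-28.5,"dz":0,"roll":0,"jaw":1}
    - {"dx":12,"dy":-28.5,"dz":0,"roll":0,"jaw":1}
    - {"dx":12,"dy":-28.5,"dz":0,"roll":0,"jaw":1}

```text
time_s: 2.1
ee_pos: [0.3773, 0.1371, 0.2653]
eef_rot: [3.142, 0.0, 0.176]
force: [0.6, -1.0, -1.3]
grip_width: 0.0003
grip_force: 0.0
```

send_rows:
  rows:
    - {"dx":10,"dy":-21,"dz":0,"roll":0,"jaw":1}
    - {"dx":9,"dy":-21,"dz":0,"roll":0,"jaw":1}
    - {"dx":9,"dy":-21,"dz":0,"roll":0,"jaw":1}
    - {"dx":9,"dy":-20,"dz":0,"roll":0,"jaw":1}
    - {"dx":0,"dy":0,"dz":30,"roll":0,"jaw":1}
    - {"dx":0,"dy":0,"dz":30,"roll":0,"jaw":1}
    - {"dx":0,"dy":0,"dz":30,"roll":0,"jaw":1}
    - {"dx":0,"dy":0,"dz":30,"roll":0,"jaw":1}
    - {"dx":0,"dy":0,"dz":0,"roll":0,"jaw":1}

```text
time_s: 2.85
ee_pos: [0.397, 0.2225, 0.1406]
eef_rot: [3.139, 0.008, 0.175]
force: [-0.6, -0.6, -0.7]
grip_width: 0.0003
grip_force: 0.0
```

```bash
cat > tcp.py <<'E'
from h import *
s=np.load("stop.npz");p=get_obs();q=p["ee_pos"];print("tcp in stop0 x,y,z mm",np.round(1e3*np.array([(q[:2]-s["o"])@s["u"],(q[:2]-s["o"])@s["v"],q[2]]),1),np.round(p["force"],1),p["time_s"])
E
python3 tcp.py
python3 - <<'E'
from h import *
a=camera("side")["frame"][180:370,190:440]; b=camera("wrist")["frame"]
save("mix1.png",np.hstack([cv2.resize(a,(400,304)),cv2.resize(b,(400,304))]))
E
```

```text
tcp in stop0 x,y,z mm [-12.9  33.7 140.6] [-0.6 -0.6 -0.7] 2.85
```

View pics/mix1.png

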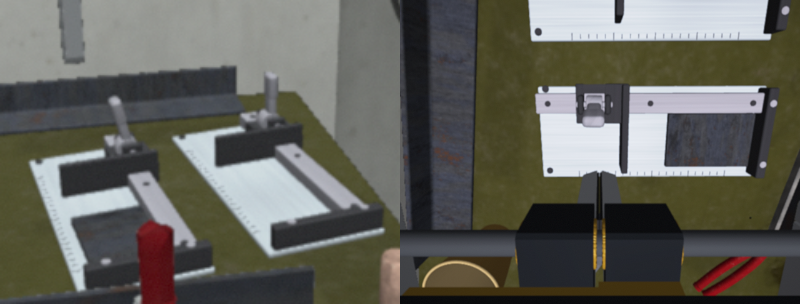

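The wrist view shows the stop and lever at about (593,105) and the plate at (710,140). The shut fingers are pointing at a spot behind the stop plate. I'll descend.

send_rows:
  rows:
    - {"dx":0,"dy":0,"dz":25,"roll":0,"jaw":1}
    - {"dx":0,"dy":0,"dz":25,"roll":0,"jaw":1}
    - {"dx":0,"dy":0,"dz":25,"roll":0,"jaw":1}
    - {"dx":0,"dy":0,"dz":20,"roll":0,"jaw":1}
    - {"dx":0,"dy":0,"dz":13,"roll":0,"jaw":1}
    - {"dx":0,"dy":0,"dz":7,"roll":0,"jaw":1}
    - {"dx":0,"dy":0,"dz":0,"roll":0,"jaw":1}
    - {"dx":0,"dy":0,"dz":0,"roll":0,"jaw":1}

```text
time_s: 3.62
ee_pos: [0.4003, 0.224, 0.0319]
eef_rot: [-3.141, -0.002, 0.175]
force: [-0.4, -0.5, 0.1]
grip_width: 0.0006
grip_force: 0.0
```

```bash
python3 tcp.py
python3 - <<'E'
from h import *
a=camera("side")["frame"][200:370,190:420]; b=camera("wrist")["frame"]
save("mix2.png",np.hstack([cv2.resize(a,(400,296)),cv2.resize(b,(400,296))]))
E
```

```text
tcp in stop0 x,y,z mm [-9.4 34.6 31.9] [-0.4 -0.5  0.1] 3.6167
```

View pics/mix2.png

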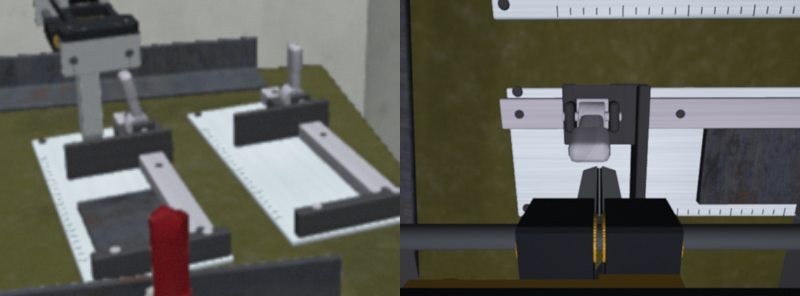

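send_rows:
  rows:
    - {"dx":0,"dy":3,"dz":3,"roll":0,"jaw":1}
    - {"dx":0,"dy":6,"dz":2,"roll":0,"jaw":1}
    - {"dx":0,"dy":6,"dz":0,"roll":0,"jaw":1}
    - {"dx":0,"dy":6,"dz":0,"roll":0,"jaw":1}
    - {"dx":0,"dy":6,"dz":0,"roll":0,"jaw":1}
    - {"dx":0,"dy":6,"dz":0,"roll":0,"jaw":1}
    - {"dx":0,"dy":6,"dz":0,"roll":0,"jaw":1}
    - {"dx":0,"dy":6,"dz":0,"roll":0,"jaw":1}
    - {"dx":0,"dy":6,"dz":0,"roll":0,"jaw":1}
    - {"dx":0,"dy":5,"dz":0,"roll":0,"jaw":1}
    - {"dx":0,"dy":3,"dz":0,"roll":0,"jaw":1}
    - {"dx":0,"dy":0,"dz":0,"roll":0,"jaw":1}

```text
time_s: 4.72
ee_pos: [0.4099, 0.1648, 0.0255]
eef_rot: [3.141, -0.0, 0.175]
force: [-0.3, -0.5, -0.4]
grip_width: 0.0006
grip_force: 0.0
```

```bash
cat > gap.py <<'E'
from h import *
s=np.load("stop.npz");o,u,v=s["o"],s["u"],s["v"]
for n in ["side","wrist"]:
    w=world(camera(n))
    G=np.stack([(w[...,:2]-o)@u,(w[...,:2]-o)@v,w[...,2]],-1)
    g=G[(G[...,0]>-.05)&(G[...,0]<.012)&(G[...,1]>-.2)&(G[...,1]<.05)]
    pl=g[(g[:,2]>.010)&(g[:,2]<.0175)]; h=np.histogram(pl[:,1],bins=np.arange(-.2,.03,.002))
    fc=g[(g[:,2]>.025)&(g[:,2]<.05)&(g[:,1]<.03)&(g[:,1]>-.12)]
    fc=fc[(fc[:,0]<-.022)]
    print(n,"plate y98",np.percentile(pl[:,1],[90,95,98]) if len(pl) else None,"stop plate y",np.percentile(fc[:,1],[2,10,50,90]) if len(fc) else None,len(fc))
E
python3 tcp.py; python3 gap.py
```

```text
tcp in stop0 x,y,z mm [-10.2 -25.3  25.5] [-0.3 -0.5 -0.4] 4.7167
side plate y98 [-0.04720678 -0.04551026 -0.04445608] stop plate y [-0.04814187 -0.04719827 -0.0456941  -0.04219485] 163
wrist plate y98 [-0.0672457  -0.06074875 -0.05684433] stop plate y None 0
```

send_rows:
  rows:
    - {"dx":0,"dy":2,"dz":0,"roll":0,"jaw":1}
    - {"dx":0,"dy":2,"dz":0,"roll":0,"jaw":1}
    - {"dx":0,"dy":2,"dz":0,"roll":0,"jaw":1}
    - {"dx":0,"dy":2,"dz":0,"roll":0,"jaw":1}
    - {"dx":0,"dy":0,"dz":0,"roll":0,"jaw":1}

```text
time_s: 5.23
ee_pos: [0.4112, 0.1573, 0.0255]
eef_rot: [3.142, -0.0, 0.175]
force: [0.7, 0.2, -0.0]
grip_width: 0.0002
grip_force: 0.0
```

send_rows:
  rows:
    - {"dx":0,"dy":1,"dz":0,"roll":0,"jaw":1}
    - {"dx":0,"dy":1,"dz":0,"roll":0,"jaw":1}
    - {"dx":0,"dy":0,"dz":0,"roll":0,"jaw":1}

```text
time_s: 5.48
ee_pos: [0.4115, 0.1557, 0.0255]
eef_rot: [-3.141, -0.0, 0.175]
force: [-0.0, 2.9, 0.9]
grip_width: 0.0005
grip_force: 1.5
```

```bash
python3 tcp.py; python3 gap.py;  python3 - <<'E'
from h import *
a=camera("side")["frame"][230:370,190:380]; b=camera("wrist")["frame"]
save("mix3.png",np.hstack([cv2.resize(a,(400,296),interpolation=2),cv2.resize(b,(400,296))]))
E
```

```text
tcp in stop0 x,y,z mm [-10.3 -34.6  25.5] [-0.   2.9  0.9] 5.4833
side plate y98 [-0.0582963  -0.05509506 -0.05379127] stop plate y [-0.05739932 -0.05643922 -0.05440802 -0.05143999] 166
wrist plate y98 [-0.07150097 -0.06534167 -0.06168003] stop plate y None 0
```

View pics/mix3.png

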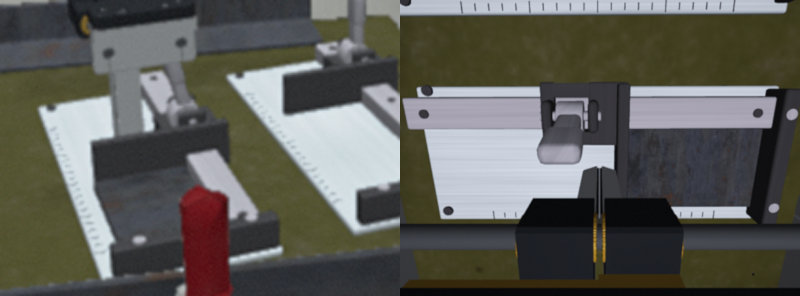

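The stop face now appears to touch the plate (wrist view, x≈628). I'll push 2 mm more to be sure, then hold.

send_rows:
  rows:
    - {"dx":0,"dy":1,"dz":0,"roll":0,"jaw":1}
    - {"dx":0,"dy":1,"dz":0,"roll":0,"jaw":1}
    - {"dx":0,"dy":0,"dz":0,"roll":0,"jaw":1}
    - {"dx":0,"dy":0,"dz":0,"roll":0,"jaw":1}
    - {"dx":0,"dy":0,"dz":0,"roll":0,"jaw":1}

```text
time_s: 6.1
ee_pos: [0.4117, 0.1542, 0.0255]
eef_rot: [-3.141, -0.0, 0.175]
force: [-0.9, 9.4, 0.7]
grip_width: 0.0006
grip_force: 4.8
```

```bash
python3 tcp.py; python3 gap.py
```

```text
tcp in stop0 x,y,z mm [-10.2 -36.1  25.5] [-0.9  9.4  0.7] 6.1
side plate y98 [-0.05976776 -0.05647372 -0.05544259] stop plate y [-0.05873567 -0.05781883 -0.05634434 -0.05303345] 167
wrist plate y98 [-0.07285204 -0.06678873 -0.06314661] stop plate y None 0
```

send_rows:
  rows:
    - {"dx":0,"dy":-5,"dz":0,"roll":0,"jaw":1}
    - {"dx":0,"dy":0,"dz":-25,"roll":0,"jaw":1}
    - {"dx":0,"dy":0,"dz":-25,"roll":0,"jaw":1}
    - {"dx":0,"dy":0,"dz":-25,"roll":0,"jaw":1}
    - {"dx":0,"dy":0,"dz":-25,"roll":0,"jaw":1}
    - {"dx":0,"dy":0,"dz":-5,"roll":0,"jaw":1}
    - {"dx":20,"dy":-4,"dz":0,"roll":0,"jaw":1}
    - {"dx":20,"dy":-4,"dz":0,"roll":0,"jaw":1}
    - {"dx":20,"dy":-4,"dz":0,"roll":0,"jaw":1}
    - {"dx":12,"dy":-2,"dz":0,"roll":0,"jaw":1}
    - {"dx":0,"dy":0,"dz":0,"roll":0,"jaw":1}

```text
time_s: 7.12
ee_pos: [0.4804, 0.1851, 0.1294]
eef_rot: [3.141, 0.001, 0.175]
force: [0.2, 1.0, -0.2]
grip_width: 0.0005
grip_force: 0.0
```

```bash
python3 tcp.py; python3 gap.py
python3 - <<'E'
from h import *
s=np.load("stop.npz");o,u,v=s["o"],s["u"],s["v"]
c=camera("wrist");w=world(c)
G=np.stack([(w[...,:2]-o)@u,(w[...,:2]-o)@v,w[...,2]],-1)
for z0,z1 in [(.055,.075),(.075,.1)]:
    g=G[(G[...,0]>-.02)&(G[...,0]<.06)&(G[...,1]>-.06)&(G[...,1]<.03)&(G[...,2]>z0)&(G[...,2]<z1)]
    print(len(g),np.round(np.percentile(g,[2,50,98],axis=0),3).tolist() if len(g) else "")
a=camera("side")["frame"][200:340,190:380]
save("mix4.png",np.hstack([cv2.resize(a,(400,296),interpolation=2),cv2.resize(c["frame"],(400,296))]))
E
```

```text
tcp in stop0 x,y,z mm [ 62.8 -17.6 129.4] [ 0.2  1.  -0.2] 7.1167
side plate y98 [-0.06015013 -0.05647122 -0.05539837] stop plate y [-0.05916502 -0.05782281 -0.05584949 -0.05317466] 168
wrist plate y98 [-0.07676327 -0.06878816 -0.06400856] stop plate y None 0
0 
10 [[0.024, -0.019, 0.091], [0.026, -0.019, 0.092], [0.027, -0.018, 0.094]]
```

View pics/mix4.png

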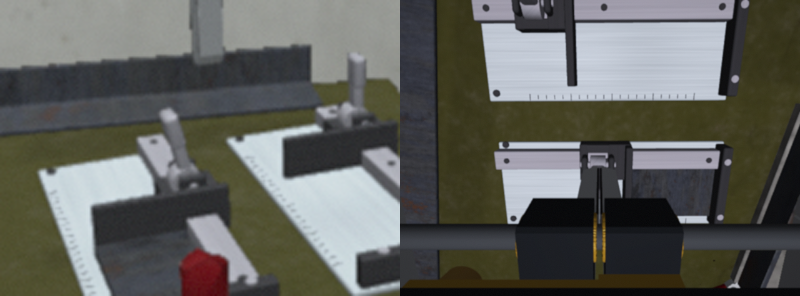

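send_rows:
  rows:
    - {"dx":0,"dy":0,"dz":20,"roll":0,"jaw":1}
    - {"dx":0,"dy":0,"dz":20,"roll":0,"jaw":1}
    - {"dx":0,"dy":0,"dz":10,"roll":0,"jaw":1}
    - {"dx":-8,"dy":0,"dz":0,"roll":0,"jaw":1}
    - {"dx":-9,"dy":0,"dz":0,"roll":0,"jaw":1}
    - {"dx":-6,"dy":0,"dz":1,"roll":0,"jaw":1}
    - {"dx":-6,"dy":0,"dz":2,"roll":0,"jaw":1}
    - {"dx":-6,"dy":0,"dz":3,"roll":0,"jaw":1}
    - {"dx":-5,"dy":0,"dz":3,"roll":0,"jaw":1}
    - {"dx":0,"dy":0,"dz":0,"roll":0,"jaw":1}

```text
time_s: 8.15
ee_pos: [0.4394, 0.1779, 0.0716]
eef_rot: [-3.142, -0.001, 0.175]
force: [0.8, -1.1, 2.7]
grip_width: 0.0002
grip_force: 1.0
```

```bash
python3 tcp.py; python3 gap.py
```

```text
tcp in stop0 x,y,z mm [ 21.1 -17.6  71.6] [ 0.8 -1.1  2.7] 8.15
side plate y98 [-0.0608725  -0.05650665 -0.05530281] stop plate y [-0.05861238 -0.0577215  -0.05597385 -0.05297615] 167
wrist plate y98 [-0.07554309 -0.06861967 -0.0644437 ] stop plate y None 0
```

send_rows:
  rows:
    - {"dx":-4,"dy":0,"dz":5,"roll":0,"jaw":1}
    - {"dx":-4,"dy":0,"dz":5,"roll":0,"jaw":1}
    - {"dx":-2,"dy":0,"dz":4,"roll":0,"jaw":1}
    - {"dx":-2,"dy":0,"dz":4,"roll":0,"jaw":1}
    - {"dx":-2,"dy":0,"dz":3,"roll":0,"jaw":1}
    - {"dx":0,"dy":0,"dz":2,"roll":0,"jaw":1}
    - {"dx":0,"dy":0,"dz":0,"roll":0,"jaw":1}

```text
time_s: 8.83
ee_pos: [0.4261, 0.1754, 0.0482]
eef_rot: [3.141, 0.0, 0.175]
force: [-0.2, -0.2, 3.2]
grip_width: 0.0003
grip_force: 1.8
```

send_rows:
  rows:
    - {"dx":0,"dy":0,"dz":1,"roll":0,"jaw":1}
    - {"dx":0,"dy":0,"dz":0,"roll":0,"jaw":1}

```text
time_s: 9.0
ee_pos: [0.426, 0.1754, 0.0475]
eef_rot: [3.141, 0.001, 0.175]
force: [-2.6, -1.8, 8.2]
grip_width: 0.0003
grip_force: 4.1
```

```bash
python3 tcp.py; python3 gap.py
```

```text
tcp in stop0 x,y,z mm [  7.5 -17.8  47.5] [-2.6 -1.8  8.2] 9.0
side plate y98 [-0.05970697 -0.0564102  -0.05491984] stop plate y [-0.05828303 -0.05727344 -0.05573945 -0.05249244] 166
wrist plate y98 [-0.07566467 -0.06885196 -0.06477685] stop plate y None 0
```

send_rows:
  rows:
    - {"dx":0,"dy":0,"dz":1,"roll":0,"jaw":1}
    - {"dx":0,"dy":0,"dz":0,"roll":0,"jaw":1}

```text
time_s: 9.27
ee_pos: [0.4261, 0.1756, 0.0464]
eef_rot: [-3.141, 0.0, 0.175]
force: [-1.2, 0.1, 6.3]
grip_width: 0.0005
grip_force: 3.0
```

send_rows:
  rows:
    - {"dx":0,"dy":0,"dz":-20,"roll":0,"jaw":1}
    - {"dx":0,"dy":0,"dz":-30,"roll":0,"jaw":1}
    - {"dx":0,"dy":0,"dz":-30,"roll":0,"jaw":1}
    - {"dx":-30,"dy":0,"dz":-30,"roll":0,"jaw":1}
    - {"dx":-30,"dy":0,"dz":0,"roll":0,"jaw":1}
    - {"dx":-20,"dy":0,"dz":0,"roll":0,"jaw":1}
    - {"dx":0,"dy":0,"dz":0,"roll":0,"jaw":1}

```text
time_s: 9.85
ee_pos: [0.3453, 0.1612, 0.1558]
eef_rot: [3.142, 0.001, 0.176]
force: [-0.1, -0.5, 0.6]
grip_width: 0.0009
grip_force: 0.0
```

```bash
python3 tcp.py; python3 gap.py
python3 - <<'E'
from h import *
s=np.load("stop.npz");o,u,v=s["o"],s["u"],s["v"]
c=camera("wrist");w=world(c)
G=np.stack([(w[...,:2]-o)@u,(w[...,:2]-o)@v,w[...,2]],-1)
for x in (-.015,-.01,0,.01,.02):
    g=G[(abs(G[...,0]-x)<.003)&(abs(G[...,1]+.017)<.008)&(G[...,2]>.02)&(G[...,2]<.1)]
    print(x,len(g),np.round(np.median(g[:,2]),4) if len(g) else "")
a=camera("side")["frame"][200:340,190:380]
save("mix5.png",np.hstack([cv2.resize(a,(400,296),interpolation=2),cv2.resize(c["frame"],(400,296))]))
E
```

```text
tcp in stop0 x,y,z mm [-74.5 -17.7 155.8] [-0.1 -0.5  0.6] 9.85
side plate y98 [-0.05900593 -0.05571829 -0.05438992] stop plate y [-0.0582052  -0.05729304 -0.05557742 -0.05326241] 170
wrist plate y98 [-0.07081999 -0.06527436 -0.06206892] stop plate y [-0.0564076  -0.05563464 -0.05184639 -0.04891137] 337
-0.015 174 0.0465
-0.01 198 0.0466
0 175 0.0458
0.01 191 0.0439
0.02 193 0.043
```

View pics/mix5.png

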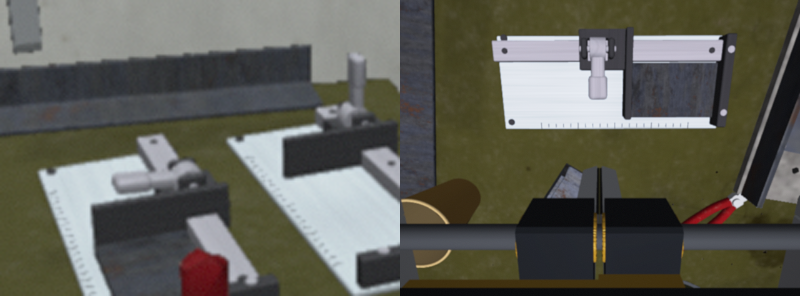

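The pictures show the lever flat (slope about 0.1 rad from horizontal, so about 1.45 rad), and the stop face on the plate edge. The arm is clear, so I'll hand in.

```bash
python3 -c "
from station import *
print(hand_in())"
```

```text
the job is handed in; nothing more can be done
None
```

I slid the stop against the plate's free end and flipped its lever down to about 1.45 of 1.48 rad by camera measurement; the empty rail was never touched, and I handed in at about 10 s of the 42 s limit (no verdict was returned).

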